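# Read the heat sink's temperature on a powered amplifier

## Task

Turn the dial of the round variable transformer up to the long mark and let go; then take the stick-shaped infrared thermometer from its rest, point its nose at the middle of the finned heat sink on the amplifier from about 5 cm away, and hold it steady there for two seconds. Then lay the thermometer back in its rest as it was, let go, and turn the dial down again to its zero stop. Never touch the amplifier or the parts on it, and leave the other things on the bench where they are.

Things in the scene. Friction and masses are not known exactly. Their poses are not given: they have to be found in the camera images.
- variac: Variable transformer: fixed upright grey cylinder 136 mm across, 85 mm high, black dial face on top. Origin: centre of its underside. The dial's zero lies along its +x; short white ticks (7 mm) every 20 degrees and one long, thick tick (18 mm) 60 degrees clockwise from zero, seen from above. It may stand left or right, the rest on the other side.
- dial (a joint): Angle of the dial on top of the variable transformer in rad: 0 at its zero stop, growing clockwise seen from above, up to 5.2; 1.047 at the long mark. It turns with light friction (0.06 N m) and stays where it is left.
- dial_grip (a point): On the dial's upright axis, 114 mm above the bench. The dial is a black disc 58 mm across, its top 92 mm above the bench, with a grip bar 52 mm long (along this point's x), 14 mm thick (along y) and 28 mm high, top 120 mm above the bench. x points to the bar's white-lined pointer end and turns with the dial.
- dial_mark (a point): Middle of the long white tick on the dial face, 45 mm from the dial's axis.
- thermometer: Infrared thermometer: loose grey stick 170 mm long, body 26 mm wide, 30 mm high, flat sides, about 140 g. Origin: centre of its underside; x points along it to the nose, z up. Round black nose collar 28 mm across at x = 70 to 85 mm; green screen on top near the tail. It looks straight along x, 15 mm above its underside. Its middle is free to be gripped across the width from above.
- nose (a point): Centre of the thermometer's front lens, 85 mm ahead of its origin and 15 mm above its underside; x points the way it looks.
- rest: Fixed dark steel rest for the thermometer: base plate 150 x 70 x 8 mm with two saddles 20 mm long and 50 mm wide, centred 55 mm before and behind the middle (90 mm free between them). Each saddle has its floor 40 mm above the bench between two side lips 8 mm higher, 38 mm apart. Origin at the centre of the underside, x along the slot.
- rest_seat (a point): Middle of the rest at the height of the saddle floors, 40 mm above the bench: the thermometer's origin lies here, its x axis along the rest's x, when it is put away.
- chassis: Amplifier chassis: bright metal box 160 x 340 x 60 mm (x, y, z) lying flat, fixed. Origin at the centre of its underside. On its deck stand three parts in a row along its y, 25 mm on the robot's side of its middle and 100 mm apart, in any order. Control knobs stick out 18 mm on its +x side, away from the robot; small parts 22 mm high stand behind the row.
- heatsink: The finned heat sink: square metal block 44 x 44 mm, 70 mm high, with upright fins all round and a small metal cap on top, fixed on the chassis. Origin at the centre of its underside, 60 mm above the bench; axes as the chassis.
- heatsink_mid (a point): The middle of the heat sink: on its upright axis, halfway up, 95 mm above the bench.
- transformer: Transformer on the chassis deck: dark block 50 x 60 x 55 mm with a copper winding. Origin at its underside. Not to be touched.
- capacitor: Round metal can on the chassis deck, 44 mm across, 70 mm high. Origin at its underside. Not to be touched.
- screwdriver: Bystander: screwdriver 170 mm long lying on the bench, handle about 25 mm thick.
- pliers: Bystander: pliers about 150 mm long and 60 mm wide, 16 mm high, lying on the bench.
- spool: Bystander: solder spool 58 mm across, 52 mm high, standing.
- carton: Bystander: small carton 45 x 45 x 90 mm, standing.
- tub: Bystander: clear plastic tub 100 mm across, 45 mm high.
- tape: Bystander: roll of paper tape 84 mm across, 20 mm high, lying flat.
Not all that is in view belongs to the job. Several things have the shape of the variac; the one meant has the colours described above.

How it is judged:
On the way, in this order (a step that is already met when the one before it is completed fails the run):
1. the dial stands at the long mark, let go (value of joint dial between 0.917 and 1.177 rad and contact force between the fingers and variac below 0.2 N), for 0.2 s.
2. the thermometer is lifted out of its rest, the dial still at the mark (value of joint dial between 0.917 and 1.177 rad and distance between thermometer and rest_seat above 0.05 m and contact force between the fingers and thermometer above 0.5 N), for 0.1 s.
3. held thermometer looks at the heat sink's middle (within 15 mm sideways, 20 mm in height), nose 15 to 100 mm from its face, steady for 1.5 s, dial at the mark (within 0.13 rad) (value of joint dial between 0.917 and 1.177 rad and x of heatsink_mid in the frame of nose between 0.037 and 0.122 m and y of heatsink_mid in the frame of nose between -0.015 and 0.015 m and z of heatsink_mid in the frame of nose between -0.02 and 0.02 m and linear speed of thermometer below 0.02 m/s and angular speed of thermometer below 0.2 rad/s and contact force between the fingers and thermometer above 0.5 N), for 1.5 s.
4. the thermometer lies in its rest again, let go, the dial still at the mark (value of joint dial between 0.917 and 1.177 rad and x of thermometer in the frame of rest_seat between -0.02 and 0.02 m and y of thermometer in the frame of rest_seat between -0.01 and 0.01 m and z of thermometer in the frame of rest_seat between -0.005 and 0.005 m and angle between thermometer's own z axis and vertical below 0.12 rad and angle between the x axis of thermometer and the x axis of rest, either way round below 0.2 rad and contact force between the fingers and thermometer below 0.2 N), for 0.2 s.
5. the dial is back at its zero stop (value of joint dial below 0.12 rad), for 0.2 s.
At the end, for the whole second after the job is handed in: The dial is within 0.12 rad of its zero stop; the thermometer lies at rest in both saddles of its rest, released (within 20 mm along, 10 mm across and 5 mm in height of its seat, level within 0.12 rad, in line within 0.2 rad); the bystanders are within 30 mm of where they started (x of thermometer in the frame of rest_seat between -0.02 and 0.02 m and y of thermometer in the frame of rest_seat between -0.01 and 0.01 m and z of thermometer in the frame of rest_seat between -0.005 and 0.005 m and angle between thermometer's own z axis and vertical below 0.12 rad and angle between the x axis of thermometer and the x axis of rest, either way round below 0.2 rad and contact force between the fingers and thermometer below 0.2 N and value of joint dial below 0.12 rad and linear speed of thermometer below 0.02 m/s and distance of each of screwdriver, pliers, spool, carton, tub, tape from where it was at the start of the episode below 0.03 m); the robot touches nothing.
It fails at once if the robot or the thermometer touches the amplifier or a part on it (over 1 N) (contact force between any of the arm, the fingers, thermometer and chassis above 1 N or contact force between any of the arm, the fingers, thermometer and heatsink above 1 N or contact force between any of the arm, the fingers, thermometer and transformer above 1 N or contact force between any of the arm, the fingers, thermometer and capacitor above 1 N).
It fails at once if a bystander is pushed more than 30 mm (distance of any of screwdriver, pliers, spool, carton, tub, tape from where it was at the start of the episode above 0.03 m).
It also fails if it takes over 72 s, if anything falls off the work surface, if the arm or the gripper's body presses on something with over 40 N, if the wrist force passes 120 N, or if a joint passes its speed limit or range.

## Robot

A 6-joint arm with a two-finger parallel gripper is mounted at the origin on the work surface. World frame = base frame: x ahead of the robot, y to its left, z up, the work surface at z = 0. Lengths are in m, angles in rad, forces in N, time in s.
With the tool pointing down it reaches from about 0.3 to 0.775 m from the base axis. Payload 14.6 kg.
Tool frame: the origin (TCP) lies midway between the tips of the shut fingers; the grasp point (between the pads) lies 19 mm behind it (ctrl.grip_depth is the z of the grasp point in the tool frame, in m); z points along the fingers, y is the line along which they close (so a half turn about z gives the same grasp; the last joint's range is limited). The gripper opens to 94 mm and grips with 3 to 60 N. Pads are 16 mm wide; open, the fingers measure 119 mm over their backs; the gripper's body (75 mm by 177 mm) begins 78 mm behind the grasp point.
Start: joints at [1.257, 0.3, 1.521, -0, 1.321, -0.067], TCP at [0.134, 0.533, 0.205] pointing down, gripper open.
Joint ranges: [-3.03, 3.03], [-0.79, 2.21], [0.23, 2.52], [-1.04, 4.18], [0, 3.07], [-2.55, 2.55]. Speed limits (rad/s): [2.22, 2.22, 2.57, 3.14, 3.14, 3.14].

## Interface

Orientations are given as [roll, pitch, yaw] about the fixed x, y, z axes, in that order (R = Rz(yaw) Ry(pitch) Rx(roll)).
In Python, from station import ctrl gives the robot as it stands. The module is installed in compiled form; this text tells all that it offers.
- The arm moves only by the tool carry_out, never from a script. Its argument "commands" is a list of rows, each a list of 3 entries, a list of its own where there are three numbers: the closure, from 0 (fully open) to 1 (shut), then the shift along the tool's x, y, z in mm, then the turn, a rotation vector about the tool's x, y, z in rad. In form: [[gripper, [tx, ty, tz], [wx, wy, wz]], ...]. A call has 1 to 10 rows; each row shifts and turns the commanded pose from where the row before left it, along the tool's axes as they then stand; what a row does not reach is not made up. A row lasts 1/8 s, in which the tool goes at most 62.5 mm and 10.7 degrees, less where a joint would pass 70% of its speed; a pose out of reach is approached as far as the arm can. A call with a gripper value outside its range is refused whole. The fingers move at their own pace and stop on an object; "squeeze" is the grip in N (left out, the last holds). Time passes only in rows, so rows that do not move let the fingers close. It gives the time, the measured TCP pose, the force, the opening and the grip force at its end, in the units of the state.
- ctrl.get_obs(): the state, without advancing time (a new reading comes with each control period).
- ctrl.camera(name): name is "scene" or "side" or "wrist"; returns a dict with "img" (384x512x3 uint8, blue, green, red), "camera_matrix" (3x3 intrinsics, pixels), "rvec" (rotation vector, rad) and "tvec" (3), from world to camera coordinates, as OpenCV has them. Camera axes: x right, y down, z forward; pixel columns grow to the right and rows downward; lengths in m; the calibration is good to about 2 mm. A picture is of the moment at which its call begins. There is no depth.
- ctrl.hand_in(): hands the job in; it is judged then, once.
Trained networks look in the newest picture that a camera, given by its name, has taken for a name from the list of things; names that differ only in an ending like _2 or _b are one class to them, and where a whole thing is asked for, a point or a joint stands for the part that bears it (a point fixed in the world has none). Each returns a list of dicts, best first, with "score" (0 to 1); they miss things now and then, are a little off and sometimes report something else, mostly with a low value. They report only what shows in the picture. A call takes as long as a camera call. They do not tell look-alikes from the thing itself.
- ctrl.outline_of(thing, camera): "region" (384x512 bool, what is visible of it).
- ctrl.place_of(thing, camera): "at" ([x, y, z] in m, in world coordinates, good to about 4 mm: a listed point, or the origin of a listed thing).
The state is a dict: "time_s": time; "qpos": joint angles; "joint_vel": joint speeds; "tau": joint torques, N m; "ee_pos": TCP position; "eef_rot": TCP orientation; "force": force on the tool from outside, world axes, zero at the start; "moment": the same for the moment, N m; "grip_width": finger opening in m; "grip_force": force on a finger pad.
Only numpy, scipy, OpenCV 4.12 (cv2) and the standard library are available. Lean on these libraries where they do the work, as an engineer would, in place of code of your own. Each camera call takes 0.05 s, during which the arm holds its last target. There are 200 camera calls.

## Working session

There is one attempt and no reset: what is moved stays moved. The work goes in short steps, Python scripts to look and compute and a tool call to move; the robot and the scene stay as the last step left them, time stands still between calls to the robot, and variables do not carry over. Pictures are saved under pics/ and viewed, at most 10 in all, crops included, and the job is handed in when it is done.

Besides the shell and the picture viewer there is one more tool, called after ">>>" as name(argument=value, ...) on one line, values as JSON. carry_out: Moves the arm, as the interface text tells. Its arguments: {"type":"object","properties":{"commands":{"type":"array","items":{"type":"array"}},"squeeze":{"type":"number"}},"required":["commands"]}

```bash
mkdir -p pics; cat > h.py <<'E'
import numpy as np, cv2
from station import ctrl
from scipy.spatial.transform import Rotation as R
def cam(n,save=None):
    c=ctrl.camera(n)
    if save: cv2.imwrite('pics/'+save,c['img'])
    return c
def proj(c,p):
    return cv2.projectPoints(np.array(p,float).reshape(-1,1,3),c['rvec'],c['tvec'],c['camera_matrix'],None)[0].reshape(-1,2)
def back(c,uv,z):
    M=cv2.Rodrigues(c['rvec'])[0]; t=np.array(c['tvec']).ravel()
    d=M.T@np.linalg.inv(c['camera_matrix'])@np.array([uv[0],uv[1],1.]); o=-M.T@t
    return o+d*(z-o[2])/d[2]
E
python3 - <<'E'
from h import *
np.set_printoptions(precision=3,suppress=True)
a=cam('scene');b=cam('side')
cv2.imwrite('pics/a.png',cv2.resize(np.vstack([a['img'],b['img']]),(800,1200))[:600]); cv2.imwrite('pics/b.png',cv2.resize(b['img'],(800,600)))
for t in 'variac dial_grip dial_mark thermometer nose rest rest_seat chassis heatsink heatsink_mid transformer capacitor screwdriver pliers spool carton tub tape'.split():
  for n in('scene','side'):
    print(t,n,[(np.array(d['at']).round(3).tolist(),round(d['score'],2),proj(a if n=='scene' else b,d['at'])[0].round().tolist()) for d in ctrl.place_of(t,n)[:3]])
o=ctrl.get_obs();print(o['ee_pos'],o['eef_rot'],o['time_s'],ctrl.grip_depth)
E
```

```text
variac scene [([0.252, 0.333, -0.002], 0.92, [366.0, 253.0])]
variac side [([0.435, 0.32, 0.007], 0.75, [184.0, 171.0]), ([0.253, 0.34, 0.005], 0.68, [129.0, 192.0])]
dial_grip scene [([0.254, 0.333, 0.112], 0.68, [372.0, 225.0]), ([0.439, 0.322, 0.114], 0.67, [318.0, 241.0])]
dial_grip side [([0.254, 0.337, 0.114], 0.88, [123.0, 162.0]), ([0.438, 0.323, 0.111], 0.81, [181.0, 143.0])]
dial_mark scene [([0.271, 0.293, 0.083], 0.91, [357.0, 226.0]), ([0.448, 0.284, 0.088], 0.69, [307.0, 240.0])]
dial_mark side [([0.273, 0.293, 0.087], 0.92, [138.0, 175.0]), ([0.701, 0.083, 0.065], 0.73, [296.0, 158.0]), ([0.452, 0.28, 0.082], 0.72, [193.0, 155.0])]
thermometer scene [([0.376, -0.137, -0.006], 0.68, [261.0, 189.0]), ([0.464, -0.295, 0.039], 0.55, [223.0, 166.0]), ([0.385, 0.116, 0.0], 0.28, [293.0, 225.0])]
thermometer side [([0.468, -0.302, 0.002], 0.68, [341.0, 284.0]), ([0.468, -0.3, 0.041], 0.65, [343.0, 273.0]), ([0.453, 0.282, 0.078], 0.59, [193.0, 156.0])]
nose scene [([0.548, -0.301, 0.056], 0.9, [202.0, 166.0])]
nose side [([0.553, -0.297, 0.054], 0.57, [365.0, 251.0])]
rest sc
[... 1572 characters left out ...]
ene [([0.637, -0.39, 0.0], 0.61, [175.0, 173.0])]
spool side [([0.643, -0.394, 0.002], 0.62, [416.0, 270.0]), ([0.452, 0.28, 0.083], 0.54, [193.0, 155.0])]
carton scene [([0.647, 0.365, -0.001], 0.57, [259.0, 305.0])]
carton side [([0.643, 0.368, 0.004], 0.95, [226.0, 143.0])]
tub scene [([0.374, -0.136, -0.003], 0.63, [261.0, 188.0]), ([0.47, -0.302, 0.038], 0.56, [221.0, 165.0]), ([0.644, 0.366, 0.0], 0.29, [260.0, 305.0])]
tub side [([0.376, -0.143, -0.0], 0.69, [268.0, 266.0]), ([0.551, -0.295, 0.052], 0.5, [364.0, 251.0])]
tape scene [([0.388, 0.114, 0.001], 0.65, [292.0, 225.0])]
tape side [([0.382, 0.115, 0.0], 0.59, [208.0, 212.0])]
[0.134 0.533 0.205] [3.142 0.    2.895] 1.9 -0.0188
```

View pics/a.png

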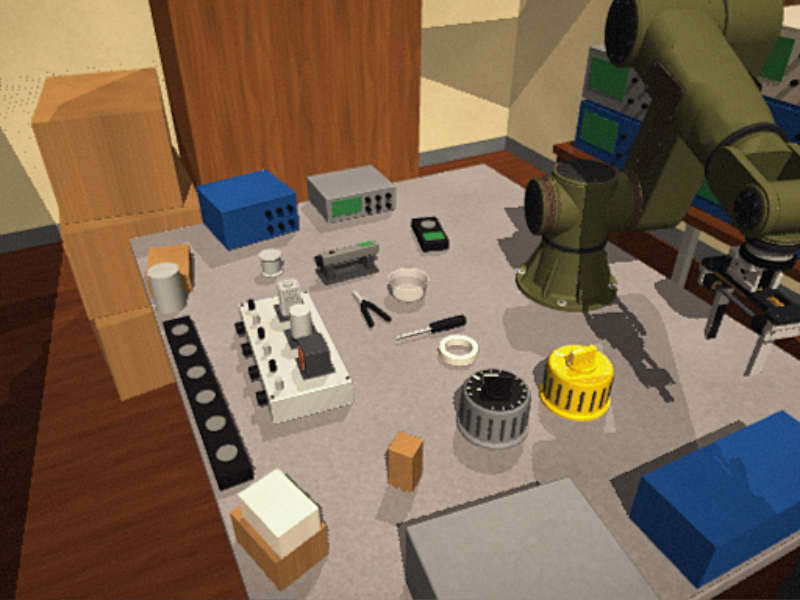

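View pics/b.png

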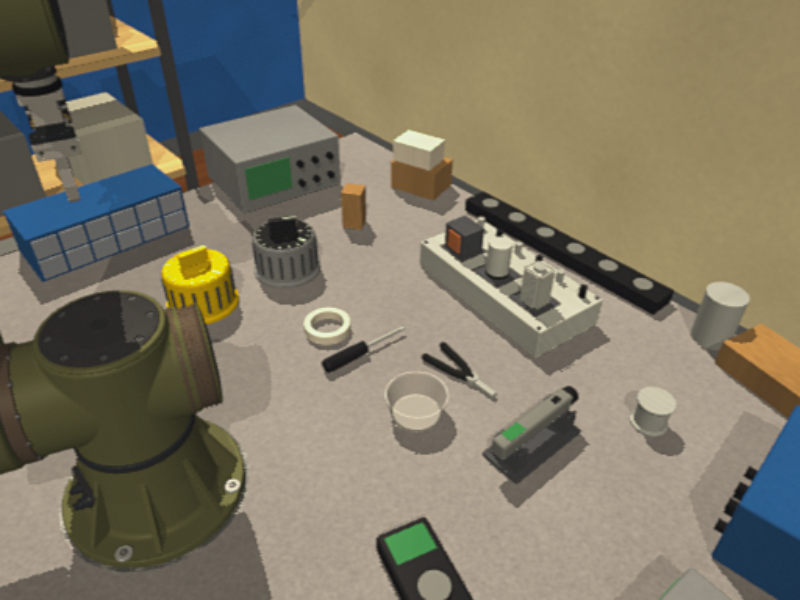

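Side and scene views show these variac candidates (scene pixels at 800x600):
- Grey cylinder with a black dial at (495,400). This one fits the description.
- Yellow look-alike at (577,375).

The thermometer candidates are the grey stick on the rest at (346,260), which I choose, and the black hand meter at (430,233). The "capacitor" and other parts sit on the white chassis at (295,340). One close crop to check the dial.

```bash
python3 - <<'E'
from h import *
a=cam('scene');b=cam('side')
f=lambda c,u,v,s:cv2.resize(c['img'][v-s:v+s,u-s:u+s],(400,400),interpolation=cv2.INTER_CUBIC)
cv2.imwrite('pics/c.png',np.hstack([f(a,318,248,32),f(b,183,155,28)]))
# predicted pointer pixels for several zero angles
for c in(a,b):
  for d in(-20,-10,0): 
    t=np.radians(d); print(d,proj(c,[[.438+.026*np.cos(t),.322+.026*np.sin(t),.12],[.438,.322,.12]]).round(1).tolist(), proj(c,[.438+.045*np.cos(t-1.047),.322+.045*np.sin(t-1.047),.085]).round(1))
E
```

```text
-20 [[309.0, 239.6], [318.1, 238.9]] [[306.2 239.9]]
-10 [[309.5, 240.7], [318.1, 238.9]] [[304.4 241.1]]
0 [[310.3, 241.7], [318.1, 238.9]] [[302.9 242.5]]
-20 [[188.8, 139.0], [180.4, 140.6]] [[191.8 155.4]]
-10 [[188.3, 138.3], [180.4, 140.6]] [[193.5 154.3]]
0 [[187.6, 137.7], [180.4, 140.6]] [[194.8 153. ]]
```

View pics/c.png

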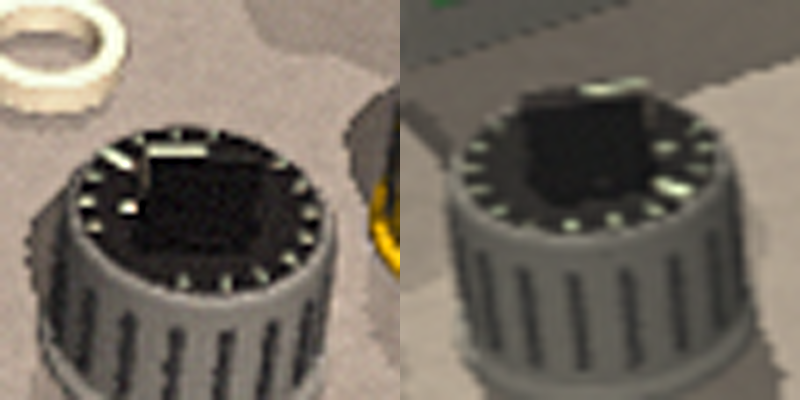

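>>> carry_out(commands=[[0,[-38,-15,0],[0,0,0]],[0,[-38,-15,0],[0,0,0]],[0,[-38,-15,0],[0,0,0]],[0,[-38,-15,0],[0,0,0]],[0,[-38,-14,0],[0,0,0]],[0,[-38,-14,0],[0,0,0]],[0,[-38,-14,0],[0,0,0]],[0,[-38,-14,0],[0,0,0]],[0,[-41,-15,0],[0,0,0]],[0,[0,0,0],[0,0,0]]])

```text
time_s: 3.25
ee_pos: [0.4386, 0.3205, 0.2052]
eef_rot: [-3.141, 0.0, 2.892]
force: [0.2, 0.4, 0.3]
grip_width: 0.0939
grip_force: 0.0
```

The crop shows a grey body with a black dial. Its long tick is at scene px (304,241) and side px (193.5,153), which fits a zero direction of about -10°. The choice is confirmed, so I descend with a small yaw correction and grip the bar.

>>> carry_out(commands=[[0,[0,1.5,27],[0,0,-0.07]],[0,[0,0,27],[0,0,0]],[0,[0,0,27],[0,0,0]],[0,[0,0,27],[0,0,0]],[0,[0,0,0],[0,0,0]],[1,[0,0,0],[0,0,0]],[1,[0,0,0],[0,0,0]],[1,[0,0,0],[0,0,0]],[1,[0,0,0],[0,0,0]]], squeeze=15)

```text
time_s: 4.38
ee_pos: [0.4374, 0.3235, 0.0978]
eef_rot: [3.141, 0.0, 2.965]
force: [-0.1, -0.1, 0.3]
grip_width: 0.0569
grip_force: 0.0
```

>>> carry_out(commands=[[1,[0,0,0],[0,0,0]],[1,[0,0,0],[0,0,0]],[1,[0,0,0],[0,0,0]],[1,[0,0,0],[0,0,0]],[1,[0,0,0],[0,0,0]],[1,[0,0,0],[0,0,0]]])

```text
time_s: 5.12
ee_pos: [0.4373, 0.3235, 0.0975]
eef_rot: [3.142, 0.0, 2.965]
force: [0.8, 0.3, -0.1]
grip_width: 0.0149
grip_force: 14.2
```

>>> carry_out(commands=[[1,[0,0,0],[0,0,0.15]],[1,[0,0,0],[0,0,0.15]],[1,[0,0,0],[0,0,0.15]],[1,[0,0,0],[0,0,0.15]],[1,[0,0,0],[0,0,0.15]],[1,[0,0,0],[0,0,0.15]],[1,[0,0,0],[0,0,0.15]],[1,[0,0,0],[0,0,0]],[1,[0,0,0],[0,0,0]]])

```text
time_s: 6.25
ee_pos: [0.4372, 0.3234, 0.0975]
eef_rot: [-3.141, 0.0, 1.918]
force: [-1.2, -1.7, 1.3]
grip_width: 0.0134
grip_force: 15.0
```

>>> carry_out(commands=[[0,[0,0,0],[0,0,0]],[0,[0,0,0],[0,0,0]],[0,[0,0,0],[0,0,0]],[0,[0,0,0],[0,0,0]],[0,[0,0,0],[0,0,0]],[0,[0,0,-30],[0,0,0]],[0,[0,0,-40],[0,0,0]],[0,[0,0,-40],[0,0,0]],[0,[0,0,0],[0,0,0]]])

```text
time_s: 7.38
ee_pos: [0.4382, 0.3241, 0.2104]
eef_rot: [3.136, -0.001, 1.915]
force: [-0.9, 0.5, -0.4]
grip_width: 0.0939
grip_force: 0.0
```

```bash
python3 - <<'E'
from h import *
a=cam('scene');b=cam('side');w=cam('wrist')
f=lambda c,u,v,s:cv2.resize(c['img'][v-s:v+s,u-s:u+s],(400,300),interpolation=cv2.INTER_CUBIC)
cv2.imwrite('pics/d.png',np.vstack([np.hstack([f(a,318,248,32),f(b,183,155,28)]),np.hstack([cv2.resize(w['img'],(400,300)),f(b,350,260,60)])]))
print(ctrl.get_obs()['qpos'],ctrl.get_obs()['ee_pos'],ctrl.get_obs()['eef_rot'])
for n,c in(('scene',a),('side',b),('wrist',w)):
  for t in('dial_grip','dial_mark','rest_seat','nose'):
    print(n,t,[(np.array(d['at']).round(3).tolist(),round(d['score'],2)) for d in ctrl.place_of(t,n)[:2]])
p=[.438,.322,.12]
for d in(-62,-70,-78):
  t=np.radians(d);print(d,[proj(c,[.438+.026*np.cos(t),.322+.026*np.sin(t),.12])[0].round(1).tolist() for c in(a,b,w)])
E
```

```text
[ 5.69588010e-01  2.85665494e-01  1.53729390e+00 -6.59863654e-07
  1.32020994e+00  2.25511018e-01] [0.43690734 0.32325135 0.20631692] [-3.14005604e+00  3.53174702e-04  1.91487375e+00]
scene dial_grip [([0.249, 0.336, 0.115], 0.66)]
scene dial_mark [([0.45, 0.281, 0.085], 0.9), ([0.27, 0.296, 0.084], 0.76)]
scene rest_seat [([0.47, -0.299, 0.04], 0.59)]
scene nose [([0.549, -0.302, 0.058], 0.54)]
side dial_grip [([0.253, 0.336, 0.115], 0.86), ([0.436, 0.325, 0.108], 0.7)]
side dial_mark [([0.451, 0.28, 0.082], 0.84), ([0.464, -0.302, 0.036], 0.7)]
side rest_seat [([0.467, -0.3, 0.04], 0.89)]
side nose [([0.55, -0.297, 0.056], 0.55)]
wrist dial_grip [([0.251, 0.335, 0.118], 0.91), ([0.439, 0.326, 0.117], 0.75)]
wrist dial_mark [([0.274, 0.297, 0.089], 0.88), ([0.453, 0.277, 0.092], 0.7)]
wrist rest_seat []
wrist nose []
-62 [[309.9, 235.4], [188.0, 142.3], [254.6, 225.9]]
-70 [[310.6, 234.8], [187.4, 142.8], [251.0, 226.1]]
-78 [[311.4, 234.2], [186.6, 143.4], [247.4, 225.9]]
```

View pics/d.png

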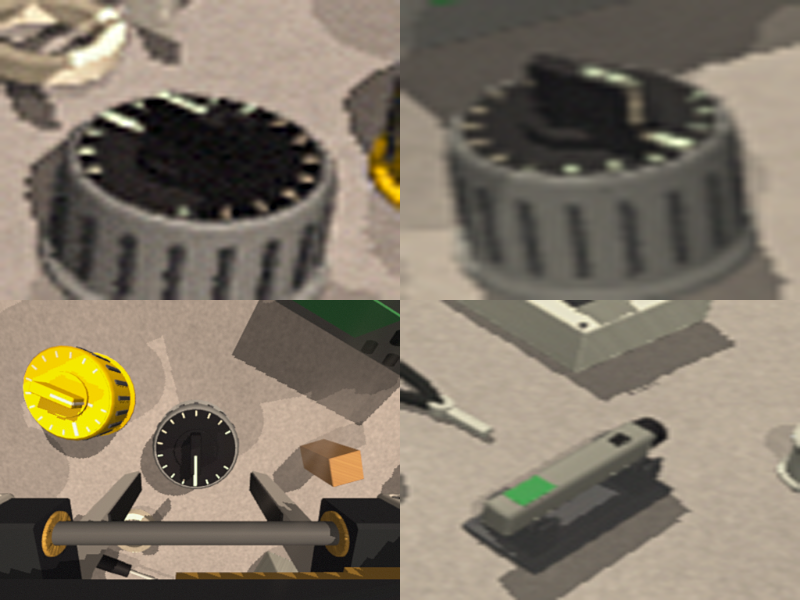

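The wrist view shows the pointer in line with the long tick at (195,470), so the dial is on the mark and released. Next is the rest.

>>> carry_out(commands=[[0,[0,0,0],[0,0,0.185]],[0,[0,0,0],[0,0,0.185]],[0,[0,0,0],[0,0,0.185]],[0,[0,0,0],[0,0,0.185]],[0,[0,0,0],[0,0,0.185]],[0,[0,0,0],[0,0,0.185]],[0,[0,0,0],[0,0,0.185]],[0,[0,0,0],[0,0,0.185]],[0,[0,0,0],[0,0,0.185]],[0,[0,0,0],[0,0,0.185]]])

```text
time_s: 9.38
ee_pos: [0.4373, 0.3235, 0.2075]
eef_rot: [-3.142, -0.0, 0.059]
force: [0.7, -0.5, -0.5]
grip_width: 0.0941
grip_force: 0.0
```

>>> carry_out(commands=[[0,[0,0,0],[0,0,0.065]],[0,[4,60,0],[0,0,0]],[0,[4,60,0],[0,0,0]],[0,[4,60,0],[0,0,0]],[0,[4,60,0],[0,0,0]],[0,[4,60,0],[0,0,0]],[0,[4,60,0],[0,0,0]],[0,[4,60,0],[0,0,0]],[0,[4,60,0],[0,0,0]],[0,[0,60,0],[0,0,0]]])

```text
time_s: 10.62
ee_pos: [0.469, -0.2186, 0.2076]
eef_rot: [3.141, -0.0, -0.0]
force: [1.2, -0.2, 0.3]
grip_width: 0.0938
grip_force: 0.0
```

>>> carry_out(commands=[[0,[0,60,0],[0,0,0]],[0,[0,24,0],[0,0,0]],[0,[0,0,0],[0,0,0]],[0,[0,0,0],[0,0,0]]])

```text
time_s: 11.12
ee_pos: [0.4694, -0.2993, 0.2075]
eef_rot: [-3.141, 0.0, 0.001]
force: [-0.0, -0.3, 0.3]
grip_width: 0.0939
grip_force: 0.0
```

```bash
python3 - <<'E'
from h import *
b=cam('side');w=cam('wrist');a=cam('scene')
o=ctrl.get_obs();print(o['qpos'],o['ee_pos'],o['eef_rot'])
for n,c in(('scene',a),('side',b),('wrist',w)):
  for t in('rest_seat','nose','thermometer','dial_mark','heatsink_mid','heatsink','capacitor'):
    print(n,t,[(np.array(d['at']).round(3).tolist(),round(d['score'],2)) for d in ctrl.place_of(t,n)[:2]])
im=cv2.resize(w['img'],(800,600),interpolation=cv2.INTER_CUBIC)
cv2.imwrite('pics/e.png',im)
print(proj(w,[[.469,-.3,.07],[.384,-.3,.07],[.554,-.3,.07]])*1.5625)
E
```

```text
[-6.33445456e-01  3.13141738e-01  1.49832942e+00  6.39710648e-05
  1.32971070e+00  9.35979250e-01] [ 0.46951517 -0.29938366  0.20774999] [ 3.14139906e+00 -3.67611634e-04  1.35639555e-03]
scene rest_seat [([0.472, -0.301, 0.038], 0.97)]
scene nose [([0.55, -0.302, 0.058], 0.75), ([0.383, 0.115, 0.001], 0.62)]
scene thermometer [([0.453, 0.281, 0.09], 0.67), ([0.378, -0.14, -0.005], 0.64)]
scene dial_mark [([0.268, 0.294, 0.086], 0.81), ([0.447, 0.283, 0.089], 0.55)]
scene heatsink_mid [([0.452, 0.279, 0.086], 0.63)]
scene heatsink [([0.682, -0.116, 0.061], 0.8)]
scene capacitor [([0.465, -0.296, 0.041], 0.71), ([0.686, -0.018, 0.059], 0.66)]
side rest_seat [([0.467, -0.298, 0.042], 0.64)]
side nose [([0.556, -0.295, 0.055], 0.96), ([0.372, -0.141, 0.0], 0.68)]
side thermometer [([0.464, -0.301, 0.038], 0.81)]
side dial_mark [([0.271, 0.294, 0.086], 0.79), ([0.496, -0.149, 0.0], 0.34)]
side heatsink_mid [([0.676, -0.121, 0.092], 0.46)]
side heatsink [([0.681, -0.12, 0.061], 0.64)]
side capacitor [([0.688, -0.017, 0.062], 0.81), ([0.464, -0.301, 0.039], 0.39)]
wrist rest_seat [([0.468, -0.296, 0.042], 0.85)]
wrist nose []
wrist thermometer [([0.466, -0.299, 0.041], 0.81)]
wrist dial_mark []
wrist heatsink_mid [([0.47, -0.302, -0.001], 0.47)]
wrist heatsink []
wrist capacitor [([0.548, -0.3, 0.054], 0.73)]
[[391.26180092 294.13112849]
 [391.04799278 400.03939916]
 [391.50469199 173.8168425 ]]
```

View pics/e.png

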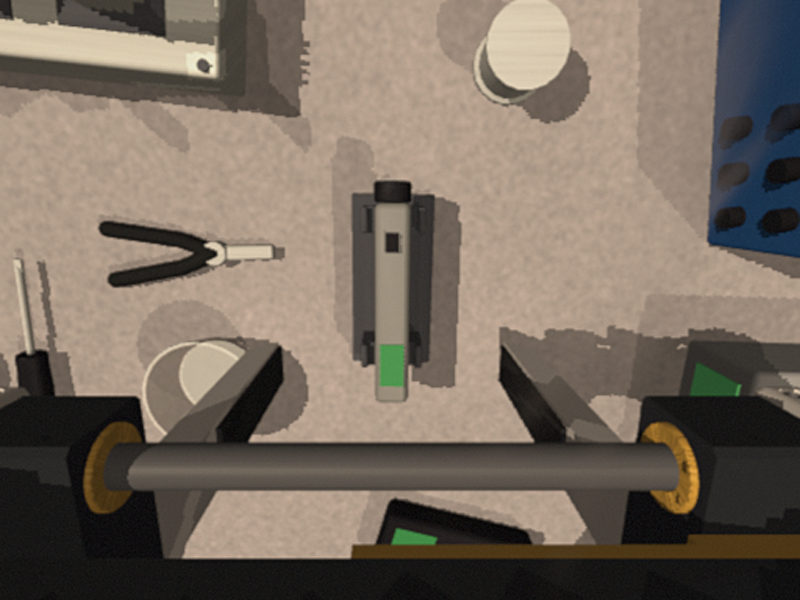

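The wrist view shows the thermometer in its rest, from nose (392,185) to tail (392,398). It lies in line with my tool x, and the body centre column of 391 matches my projection. Descending and gripping.

>>> carry_out(commands=[[0,[0,0,45],[0,0,0]],[0,[0,0,45],[0,0,0]],[0,[0,0,45],[0,0,0]],[0,[0,0,35],[0,0,0]],[0,[0,0,0],[0,0,0]],[1,[0,0,0],[0,0,0]],[1,[0,0,0],[0,0,0]],[1,[0,0,0],[0,0,0]],[1,[0,0,0],[0,0,0]],[1,[0,0,0],[0,0,0]]], squeeze=20)

```text
time_s: 13.58
ee_pos: [0.4692, -0.3006, 0.0376]
eef_rot: [3.141, -0.0, -0.0]
force: [-1.5, -0.7, -0.2]
grip_width: 0.0472
grip_force: 0.0
```

>>> carry_out(commands=[[1,[0,0,0],[0,0,0]],[1,[0,0,0],[0,0,0]],[1,[0,0,0],[0,0,0]],[1,[0,0,0],[0,0,0]],[1,[0,0,0],[0,0,0]],[1,[0,0,0],[0,0,0]]])

```text
time_s: 14.32
ee_pos: [0.4691, -0.3005, 0.0374]
eef_rot: [-3.142, 0.0, -0.0]
force: [0.4, 0.1, 0.0]
grip_width: 0.0257
grip_force: 20.0
```

>>> carry_out(commands=[[1,[0,0,-20],[0,0,0]],[1,[0,0,-20],[0,0,0]],[1,[0,0,-20],[0,0,0]],[1,[0,-35,0],[0,0,0]],[1,[0,-35,0],[0,0,0]],[1,[0,-35,0],[0,0,0]],[1,[0,-35,0],[0,0,0]],[1,[0,-25,0],[0,0,0]],[1,[0,-16,0],[0,0,0]],[1,[0,0,0],[0,0,0]]])

```text
time_s: 15.58
ee_pos: [0.4693, -0.1191, 0.0975]
eef_rot: [3.142, -0.0, 0.001]
force: [0.1, -0.2, -1.7]
grip_width: 0.0256
grip_force: 20.0
```

```bash
python3 - <<'E'
from h import *
b=cam('side');w=cam('wrist');a=cam('scene')
o=ctrl.get_obs();print(o['time_s'],o['ee_pos'],o['eef_rot'],o['grip_force'])
for n,c in(('scene',a),('side',b),('wrist',w)):
  for t in('nose','thermometer','heatsink_mid','heatsink','dial_mark','dial_grip'):
    print(n,t,[(np.array(d['at']).round(3).tolist(),round(d['score'],2)) for d in ctrl.place_of(t,n)[:2]])
im=np.hstack([cv2.resize(c,(400,400),interpolation=cv2.INTER_CUBIC) for c in(w['img'][:,64:448],b['img'][115:265,260:410])])
cv2.imwrite('pics/f.png',im)
print(proj(w,[.679,-.119,.135]),proj(b,[.679,-.119,.095]))
E
```

```text
15.725 [ 0.4692269  -0.1202541   0.09742504] [ 3.14144352e+00 -1.06454911e-05 -7.79726832e-04] 19.995997846126556
scene nose [([0.552, -0.121, 0.116], 0.94)]
scene thermometer [([0.466, -0.115, 0.097], 0.87)]
scene heatsink_mid [([0.678, -0.117, 0.094], 0.49), ([0.434, 0.323, 0.115], 0.19)]
scene heatsink [([0.68, -0.117, 0.059], 0.84), ([0.466, -0.304, 0.001], 0.51)]
scene dial_mark [([0.45, 0.284, 0.086], 0.69)]
scene dial_grip [([0.437, 0.324, 0.117], 0.86), ([0.254, 0.334, 0.114], 0.82)]
side nose [([0.553, -0.114, 0.116], 0.55), ([0.679, -0.12, 0.091], 0.48)]
side thermometer [([0.466, -0.122, 0.102], 0.59)]
side heatsink_mid [([0.678, -0.125, 0.091], 0.76)]
side heatsink [([0.681, -0.119, 0.06], 0.82)]
side dial_mark [([0.27, 0.294, 0.088], 0.97), ([0.451, 0.28, 0.08], 0.8)]
side dial_grip [([0.255, 0.336, 0.114], 0.68), ([0.438, 0.324, 0.11], 0.62)]
wrist nose [([0.547, -0.118, 0.113], 0.61)]
wrist thermometer [([0.466, -0.12, 0.103], 0.87)]
wrist heatsink_mid []
wrist heatsink [([0.468, -0.121, 0.102], 0.33)]
wrist dial_mark [([0.404, 0.025, -0.002], 0.53)]
wrist dial_grip [([0.548, -0.12, 0.114], 0.41)]
[[ 247.51102242 -269.22548291]] [[343.53368839 182.88946713]]
```

View pics/f.png

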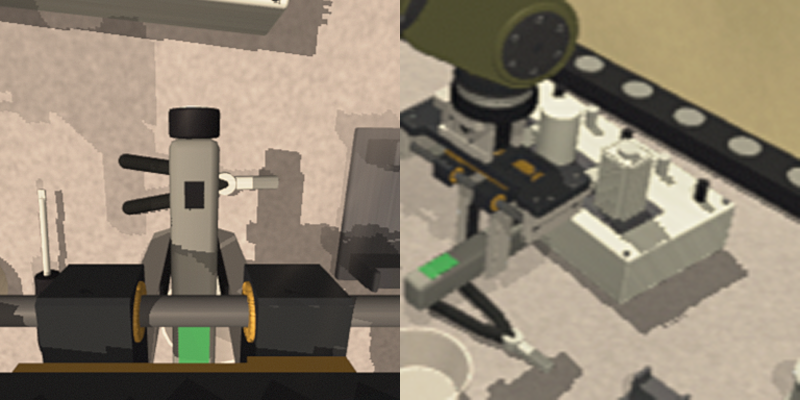

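The thermometer is held level (side view), with its nose at about (0.551,-0.119,0.115) in line with the heat sink. Moving forward 55 mm and down 20 mm, then holding.

>>> carry_out(commands=[[1,[0,0,10],[0,0,0]],[1,[0,0,10],[0,0,0]],[1,[14,0,0],[0,0,0]],[1,[14,0,0],[0,0,0]],[1,[14,0,0],[0,0,0]],[1,[9,0,0],[0,0,0]],[1,[4,0,0],[0,0,0]],[1,[0,0,0],[0,0,0]],[1,[0,0,0],[0,0,0]],[1,[0,0,0],[0,0,0]]])

```text
time_s: 17.88
ee_pos: [0.524, -0.1196, 0.0775]
eef_rot: [3.142, -0.0, -0.0]
force: [0.9, 0.1, -2.3]
grip_width: 0.0258
grip_force: 20.0
```

>>> carry_out(commands=[[1,[0,0,0],[0,0,0]],[1,[0,0,0],[0,0,0]],[1,[0,0,0],[0,0,0]],[1,[0,0,0],[0,0,0]],[1,[0,0,0],[0,0,0]],[1,[0,0,0],[0,0,0]],[1,[0,0,0],[0,0,0]],[1,[0,0,0],[0,0,0]],[1,[0,0,0],[0,0,0]],[1,[0,0,0],[0,0,0]]])

```text
time_s: 19.12
ee_pos: [0.5242, -0.1196, 0.0775]
eef_rot: [3.142, 0.0, -0.0]
force: [0.1, -0.2, -0.9]
grip_width: 0.0259
grip_force: 20.0
```

>>> carry_out(commands=[[1,[0,0,0],[0,0,0]],[1,[0,0,0],[0,0,0]],[1,[0,0,0],[0,0,0]],[1,[0,0,0],[0,0,0]],[1,[0,0,0],[0,0,0]],[1,[0,0,0],[0,0,0]],[1,[0,0,0],[0,0,0]],[1,[0,0,0],[0,0,0]]])

```text
time_s: 20.12
ee_pos: [0.5242, -0.1196, 0.0775]
eef_rot: [3.142, -0.0, -0.0]
force: [0.3, 0.3, -1.5]
grip_width: 0.026
grip_force: 20.0
```

```bash
python3 - <<'E'
from h import *
b=cam('side');a=cam('scene')
o=ctrl.get_obs();print(o['time_s'],o['ee_pos'],o['eef_rot'],o['grip_force'],np.abs(o['joint_vel']).max())
for n,c in(('scene',a),('side',b)):
  for t in('nose','thermometer','heatsink_mid','heatsink','dial_mark','dial_grip'):
    print(n,t,[(np.array(d['at']).round(3).tolist(),round(d['score'],2)) for d in ctrl.place_of(t,n)[:2]])
im=np.hstack([cv2.resize(c,(400,400),interpolation=cv2.INTER_CUBIC) for c in(a['img'][140:260,160:280],b['img'][115:265,260:410])])
cv2.imwrite('pics/g.png',im)
E
```

```text
20.225 [ 0.52419848 -0.11955061  0.07746372] [ 3.14156814e+00 -2.76693153e-05 -1.53550475e-04] 19.9960720539093 0.0006836197412997437
scene nose [([0.605, -0.119, 0.096], 0.97), ([0.701, 0.083, 0.06], 0.3)]
scene thermometer [([0.518, -0.115, 0.081], 0.62), ([0.679, -0.116, 0.092], 0.49)]
scene heatsink_mid []
scene heatsink [([0.677, -0.118, 0.059], 0.73)]
scene dial_mark [([0.269, 0.297, 0.089], 0.87), ([0.451, 0.281, 0.09], 0.79)]
scene dial_grip [([0.251, 0.335, 0.113], 0.68), ([0.45, 0.283, 0.09], 0.57)]
side nose [([0.607, -0.116, 0.096], 0.69)]
side thermometer [([0.523, -0.12, 0.081], 0.9), ([0.375, -0.141, -0.003], 0.73)]
side heatsink_mid []
side heatsink [([0.68, -0.122, 0.058], 0.77)]
side dial_mark [([0.453, 0.28, 0.081], 0.68), ([0.273, 0.298, 0.088], 0.68)]
side dial_grip [([0.253, 0.337, 0.113], 0.78), ([0.439, 0.322, 0.112], 0.54)]
```

View pics/g.png

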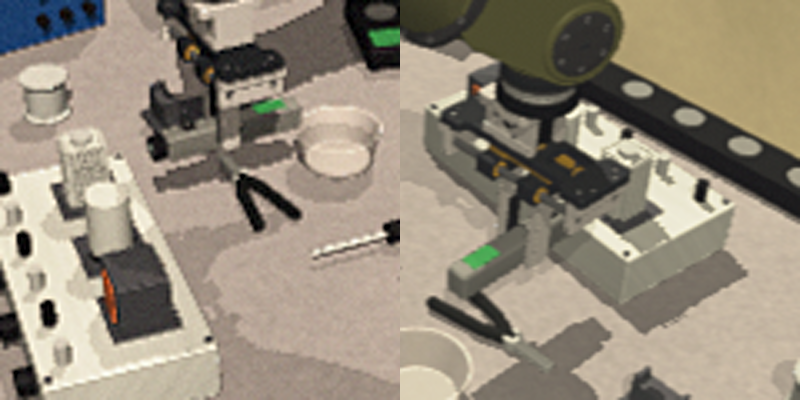

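The scene and side crops show the nose facing the heat sink: nose (0.606,-0.118,0.096), middle (0.679,-0.119,0.095). It has been held steady for over 2 s, so I'm returning the thermometer to the rest.

>>> carry_out(commands=[[1,[-15,0,0],[0,0,0]],[1,[-20,0,-10],[0,0,0]],[1,[-20,0,-10],[0,0,0]],[1,[0,36,0],[0,0,0]],[1,[0,36,0],[0,0,0]],[1,[0,36,0],[0,0,0]],[1,[0,36,0],[0,0,0]],[1,[0,25,0],[0,0,0]],[1,[0,12,0],[0,0,0]],[1,[0,0,0],[0,0,0]]])

```text
time_s: 22.08
ee_pos: [0.4691, -0.3006, 0.0973]
eef_rot: [-3.141, 0.0, -0.001]
force: [-0.7, -0.1, -1.6]
grip_width: 0.0255
grip_force: 20.0
```

>>> carry_out(commands=[[1,[0,0,0],[0,0,0]],[1,[0,0,15],[0,0,0]],[1,[0,0,15],[0,0,0]],[1,[0,0,12],[0,0,0]],[1,[0,0,8],[0,0,0]],[1,[0,0,5],[0,0,0]],[1,[0,0,4],[0,0,0]],[1,[0,0,0],[0,0,0]],[1,[0,0,0],[0,0,0]]])

```text
time_s: 23.2
ee_pos: [0.4693, -0.3007, 0.0387]
eef_rot: [3.141, -0.0, -0.0]
force: [-0.8, -1.0, -1.1]
grip_width: 0.0258
grip_force: 20.0
```

>>> carry_out(commands=[[1,[0,0,1],[0,0,0]],[1,[0,0,0],[0,0,0]],[0,[0,0,0],[0,0,0]],[0,[0,0,0],[0,0,0]],[0,[0,0,0],[0,0,0]],[0,[0,0,0],[0,0,0]],[0,[0,0,0],[0,0,0]],[0,[0,0,-30],[0,0,0]],[0,[0,0,-45],[0,0,0]],[0,[0,0,-45],[0,0,0]]])

```text
time_s: 24.45
ee_pos: [0.469, -0.3004, 0.1587]
eef_rot: [-3.141, 0.0, -0.0]
force: [-0.1, -1.0, -0.3]
grip_width: 0.0942
grip_force: 0.0
```

>>> carry_out(commands=[[0,[0,0,-48],[0,0,0]],[0,[0,0,0],[0,0,0]],[0,[0,0,0],[0,0,0]]])

```text
time_s: 24.82
ee_pos: [0.4688, -0.3003, 0.2045]
eef_rot: [-3.141, 0.001, -0.0]
force: [-0.4, 0.3, 0.3]
grip_width: 0.0942
grip_force: 0.0
```

```bash
python3 - <<'E'
from h import *
b=cam('side');a=cam('scene');w=cam('wrist')
o=ctrl.get_obs();print(o['time_s'],o['ee_pos'],o['eef_rot'],o['grip_width'])
for n,c in(('scene',a),('side',b),('wrist',w)):
  for t in('nose','thermometer','rest_seat'):
    print(n,t,[(np.array(d['at']).round(3).tolist(),round(d['score'],2)) for d in ctrl.place_of(t,n)[:2]])
im=np.hstack([cv2.resize(c,(400,400),interpolation=cv2.INTER_CUBIC) for c in(w['img'][100:300,150:350],b['img'][200:320,280:400])])
cv2.imwrite('pics/i.png',im)
E
```

```text
24.975 [ 0.46876332 -0.30030512  0.20405619] [-3.14022928e+00  1.86904149e-03 -2.72495889e-04] 0.09421140970299156
scene nose [([0.547, -0.304, 0.056], 0.85)]
scene thermometer [([0.465, -0.297, 0.038], 0.54)]
scene rest_seat [([0.471, -0.301, 0.04], 0.82)]
side nose [([0.551, -0.297, 0.055], 0.93)]
side thermometer [([0.469, -0.301, 0.038], 0.93)]
side rest_seat [([0.466, -0.298, 0.043], 0.6)]
wrist nose [([0.547, -0.299, 0.054], 0.82)]
wrist thermometer [([0.466, -0.304, 0.044], 0.82), ([0.403, 0.018, -0.002], 0.2)]
wrist rest_seat [([0.465, -0.297, 0.04], 0.59)]
```

View pics/i.png

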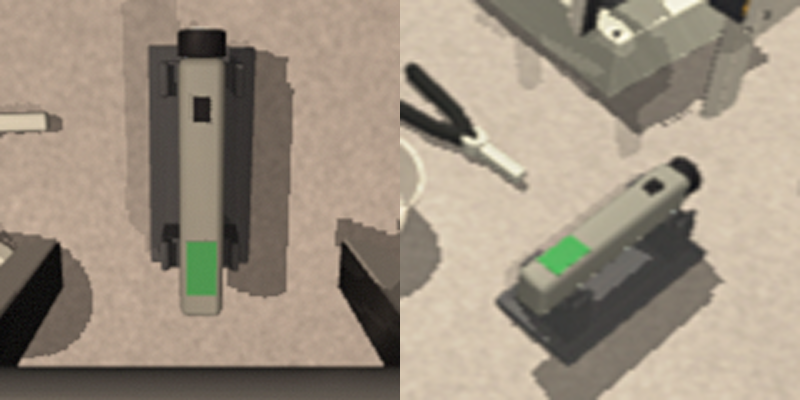

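The wrist and side crops show the thermometer seated level and straight between the lips of both saddles. Going back to the dial.

>>> carry_out(commands=[[0,[0,-30,0],[0,0,0]],[0,[-4,-60,0],[0,0,0]],[0,[-4,-60,0],[0,0,0]],[0,[-4,-60,0],[0,0,0]],[0,[-4,-60,0],[0,0,0]],[0,[-4,-60,0],[0,0,0]],[0,[-4,-60,0],[0,0,0]],[0,[-4,-60,0],[0,0,0]],[0,[-4,-60,0],[0,0,0]],[0,[0,-60,0],[0,0,0]]])

```text
time_s: 26.68
ee_pos: [0.4368, 0.2715, 0.2057]
eef_rot: [-3.141, -0.001, -0.0]
force: [1.6, -0.7, 0.6]
grip_width: 0.094
grip_force: 0.0
```

>>> carry_out(commands=[[0,[0,-54,0],[0,0,0]],[0,[0,0,0],[0,0,-0.185]],[0,[0,0,0],[0,0,-0.185]],[0,[0,0,0],[0,0,-0.185]],[0,[0,0,0],[0,0,-0.185]],[0,[0,0,0],[0,0,-0.185]],[0,[0,0,0],[0,0,-0.185]],[0,[0,0,0],[0,0,-0.185]],[0,[0,0,0],[0,0,-0.185]],[0,[0,0,0],[0,0,-0.185]]])

```text
time_s: 27.92
ee_pos: [0.4373, 0.3235, 0.2055]
eef_rot: [3.142, -0.0, 1.671]
force: [0.4, 0.2, 0.3]
grip_width: 0.094
grip_force: 0.0
```

>>> carry_out(commands=[[0,[0,0,0],[0,0,-0.18]],[0,[0,0,0],[0,0,-0.07]],[0,[0,0,0],[0,0,0]],[0,[0,0,0],[0,0,0]]])

```text
time_s: 28.42
ee_pos: [0.4373, 0.3235, 0.2055]
eef_rot: [3.142, -0.0, 1.913]
force: [-0.5, 0.3, -0.2]
grip_width: 0.0939
grip_force: 0.0
```

>>> carry_out(commands=[[0,[0,0,27],[0,0,0]],[0,[0,0,27],[0,0,0]],[0,[0,0,27],[0,0,0]],[0,[0,0,27],[0,0,0]],[0,[0,0,0],[0,0,0]],[1,[0,0,0],[0,0,0]],[1,[0,0,0],[0,0,0]],[1,[0,0,0],[0,0,0]],[1,[0,0,0],[0,0,0]],[1,[0,0,0],[0,0,0]]], squeeze=15)

```text
time_s: 29.68
ee_pos: [0.4373, 0.3235, 0.0976]
eef_rot: [3.141, -0.0, 1.915]
force: [0.4, 0.7, -0.0]
grip_width: 0.0472
grip_force: 0.0
```

>>> carry_out(commands=[[1,[0,0,0],[0,0,0]],[1,[0,0,0],[0,0,0]],[1,[0,0,0],[0,0,0]],[1,[0,0,0],[0,0,0]],[1,[0,0,0],[0,0,0]],[1,[0,0,0],[0,0,0]]])

```text
time_s: 30.42
ee_pos: [0.4372, 0.3234, 0.0974]
eef_rot: [-3.141, 0.0, 1.915]
force: [-1.7, 0.1, 1.4]
grip_width: 0.0138
grip_force: 15.0
```

>>> carry_out(commands=[[1,[0,0,0],[0,0,-0.15]],[1,[0,0,0],[0,0,-0.15]],[1,[0,0,0],[0,0,-0.15]],[1,[0,0,0],[0,0,-0.15]],[1,[0,0,0],[0,0,-0.15]],[1,[0,0,0],[0,0,-0.15]],[1,[0,0,0],[0,0,-0.14]],[1,[0,0,0],[0,0,0]],[1,[0,0,0],[0,0,0]]])

```text
time_s: 31.55
ee_pos: [0.4372, 0.3235, 0.0974]
eef_rot: [3.142, -0.0, 2.952]
force: [-1.4, 0.0, 0.4]
grip_width: 0.0139
grip_force: 15.0
```

```bash
python3 - <<'E'
from h import *
o=ctrl.get_obs();print(o['time_s'],o['eef_rot'],o['moment'],o['force'],o['tau'][-1],o['grip_width'])
E
```

```text
31.55 [ 3.14155669e+00 -7.39340261e-05  2.95176392e+00] [ 0.11246848  0.21507378 -0.04075509] [-1.37010857  0.01536103  0.39830233] -0.10979090351611376 0.0139275974660204
```

>>> carry_out(commands=[[1,[0,0,0],[0,0,-0.03]],[1,[0,0,0],[0,0,-0.03]],[1,[0,0,0],[0,0,0]],[1,[0,0,0],[0,0,0]]])

```text
time_s: 32.05
ee_pos: [0.4374, 0.3235, 0.0975]
eef_rot: [3.141, 0.0, 3.014]
force: [0.9, 0.9, -0.1]
grip_width: 0.0142
grip_force: 15.5
```

>>> carry_out(commands=[[0,[0,0,0],[0,0,0]],[0,[0,0,0],[0,0,0]],[0,[0,0,0],[0,0,0]],[0,[0,0,0],[0,0,0]],[0,[0,0,0],[0,0,0]],[0,[0,0,-30],[0,0,0]],[0,[0,0,-40],[0,0,0]],[0,[0,0,-40],[0,0,0]],[0,[0,0,0],[0,0,0]],[0,[0,0,0],[0,0,0]]])

```text
time_s: 33.3
ee_pos: [0.437, 0.3233, 0.2065]
eef_rot: [-3.141, -0.001, 3.015]
force: [-0.5, -0.4, -1.2]
grip_width: 0.094
grip_force: 0.0
```

```bash
python3 - <<'E'
from h import *
b=cam('side');a=cam('scene');w=cam('wrist')
o=ctrl.get_obs();print(o['time_s'],o['ee_pos'],o['eef_rot'])
q=[[.4375+r*np.cos(t),.3225+r*np.sin(t),.085] for r,t in((0,0),(.045,-.1745-1.047))]
u=proj(w,q);print(u)
c=u[0].astype(int);s=60
im=np.hstack([cv2.resize(w['img'][c[1]-s:c[1]+s,c[0]-s:c[0]+s],(400,400),interpolation=cv2.INTER_CUBIC),cv2.resize(b['img'][125:185,153:213],(400,400),interpolation=cv2.INTER_CUBIC)])
cv2.imwrite('pics/j.png',im)
E
```

```text
33.45 [0.43694939 0.32323598 0.20620646] [-3.14029496e+00 -1.54973671e-03  3.01476120e+00]
[[249.80400105 192.78597754]
 [213.8743843  210.79231317]]
```

View pics/j.png

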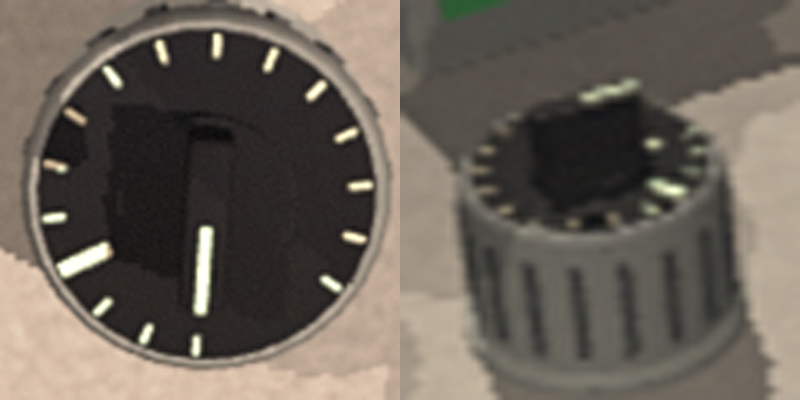

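The wrist crop shows the pointer line at (203,270) aimed at the zero tick at (196,345), three ticks from the long mark. Nothing is being touched, so I'm handing in.

```bash
python3 -c "from station import ctrl; print(ctrl.hand_in())"
```

```text
the job is handed in; nothing more can be done
None
```

I did every step and handed the job in at about 33 s of robot time; no pass or fail result came back. In the last pictures of each, the dial points at zero and the thermometer lies level in its rest. I felt no contact with the amplifier, but did not re-measure the bystanders at the end.

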